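# Photograph the burr set at the jeweller's bench

### The job

Lift the orange dust cover off the white inspection block in front of the camera and set it down, without dropping it, flat and handle up inside the grey tray; then take the comb of six burrs from its wooden stand and lower it gently into the block, so that every shank enters its own hole and the bar sits fully home on the block. Then half-press the red key of the camera release to its first click and hold it there for a second, and from there press it fully home to take the picture and let it go. Do not knock over or push aside the other things on the bench.

Things in the scene. Friction and masses are not known exactly. Their poses are not given: they have to be found in the camera images.
- dock_seat (a point): Centre of the top face of the white inspection block (44 mm x 144 mm, long along this frame's y; its top 55 mm above the bench), fixed. Six round holes 8 mm wide and 30 mm deep, at y = -50, -36, -22, +22, +36, +50 mm, x = 0. At the start the dust cover sits over it.
- dock: The block's aluminium base plate, fixed, 10 mm thick, x = -35 to +200 mm, 170 mm wide at the block and 120 mm behind it; origin under the block's centre. A camera stands on it behind the block (+x): lens from x = 116 mm, body 40 x 110 mm centred at x = 165 mm, its top 137 mm above the bench.
- cover_grip (a point): Orange dust cover: shell 56 x 156 mm (long along y), 24 mm tall, open below, loosely over the block's top 20 mm (2 mm play; lift straight up). On it an upright handle rib 14 mm thick (x), 50 mm long (y), 36 mm tall. This point is in the rib, 48 mm above the shell's rim, 24 mm above its roof, 12 mm below the rib's top. About 150 g.
- tray: Grey open tray, outside 210 mm (its x) x 125 mm (its y) x 18 mm tall, walls and floor 4 mm thick, fixed to the bench. Origin: centre of its underside. The cover fits in with its long side along the tray's x, and then rests with its rim on the tray's floor. The tray may be on either side of the bench.
- comb_grip (a point): The comb: bar 16 x 132 x 12 mm (long along y), six shanks 6 mm thick and 24 mm long below it at y = +-22, +-36, +-50 mm (last 4 mm tapered), burr heads to 15 mm above it, blue grip 16 mm thick (x), 24 mm long (y), to 60 mm above the bar's underside. This point: in the grip, 46 mm above the bar's underside, so 46 mm above the block's top when seated. Either way round fits. About 180 g.
- stand: Wooden stand of the comb, 60 x 170 mm (long along y), fixed; on either side of the bench. The bar's ends rest on two posts at y = +-66 mm, seats 40 mm above the bench, between brass cheeks 6 mm high; lift the comb straight up at least 35 mm. Origin: centre of its underside.
- key_top (a point): Centre of the top of the red round key, 30 mm across, of the camera release, a grey box 64 x 64 x 28 mm fixed to the bench. The key is pushed straight down; unpressed its top is 46 mm above the bench, 14 mm above its black collar.
- key_half (a joint): First stage of the key, m: 0 unpressed, 0.006 at the first click. A light spring: 0.6 N to begin, 3 N at 0.006. It is half-pressed when this is over 0.004 and key_full is under 0.0015. Springs back.
- key_full (a joint): Second stage of the key, m: 0 until the first stage is in, 0.005 fully home. It does not start to move below 8 N; fully home takes 12 N. The key's top is lowered by key_half + key_full, 11 mm in all. Springs back.
- mandrel: Bystander, loose: upright tapered steel ring mandrel on a round foot 44 mm across, 100 mm tall. Origin: centre of its underside.
- tweezers: Bystander, loose: steel tweezers lying flat, 150 x 16 mm (long along x), 8 mm tall. Origin: centre of the underside.
- jar: Bystander, loose: glass jar 66 mm across, 85 mm tall. Origin: centre of its underside.
- bottle: Bystander, loose: amber bottle 60 mm across, 165 mm tall. Origin: centre of its underside.
- offcut: Bystander, loose: flat brass offcut with a window, 50 x 50 x 4 mm. Origin: centre of its underside.
There are look-alikes about, which are no part of the job. Leave any purple look-alike of the part that bears key_top alone.

How it is judged (in metres and radians):
On the way, in this order (a step that is already met when the one before it is completed fails the run):
1. the dust cover lies flat in the tray, handle up (x of cover_grip in the frame of tray between -0.1 and 0.1 m and y of cover_grip in the frame of tray between -0.06 and 0.06 m and z of cover_grip in the frame of tray between 0.047 and 0.057 m and angle between cover_grip's own z axis and vertical below 0.1 rad), for 0.2 s.
2. the comb is seated: all six shanks in their holes, bar down on the block (horizontal distance between comb_grip and dock_seat below 0.004 m and z of comb_grip in the frame of dock_seat between 0.043 and 0.049 m and angle between the y axis of comb_grip and the y axis of dock_seat, either way round below 0.05 rad and angle between comb_grip's own z axis and vertical below 0.06 rad), for 0.2 s.
3. the key is held at its first click (value of joint key_half above 0.004 m and value of joint key_full below 0.0015 m), for 0.3 s.
4. the key is pressed fully (value of joint key_full above 0.003 m), for 0.05 s.
At the end, for the whole second after the job is handed in: Cover at rest flat in the tray, handle up (middle within 100 x 60 mm of the tray's, height 5 mm, tilt 0.10 rad); comb at rest, seated in the block (4 mm sideways, 3 mm of full depth, 0.05 rad in direction, tilt 0.06 rad); key sprung back (first stage under 2 mm, second under 1 mm) (all of step 1 and all of step 2 and linear speed of each of cover, comb below 0.02 m/s and value of joint key_half below 0.002 m and value of joint key_full below 0.001 m); the robot touches nothing.
It fails at once if a bystander is shoved more than 30 mm, or the mandrel, jar or bottle is knocked over (distance of any of mandrel, tweezers, jar, bottle, offcut from where it was at the start of the episode above 0.03 m or angle between any of mandrel, jar, bottle's own z axis and vertical above 0.5 rad).
It fails at once if the key is pushed past its first click before the comb is seated in the block (value of joint key_full above 0.002 m and not (horizontal distance between comb_grip and dock_seat below 0.004 m and z of comb_grip in the frame of dock_seat between 0.043 and 0.049 m and angle between the y axis of comb_grip and the y axis of dock_seat, either way round below 0.05 rad and angle between comb_grip's own z axis and vertical below 0.06 rad)).
It fails at once if the comb is dropped (falls free of the fingers faster than 0.35 m/s) (contact force between the fingers and comb below 0.2 N and linear speed of comb above 0.35 m/s).
It fails at once if the dust cover is dropped (falls free of the fingers faster than 0.6 m/s) (contact force between the fingers and cover below 0.2 N and linear speed of cover above 0.6 m/s).
It also fails if it takes over 72 s, if anything falls off the work surface, if the arm or the gripper's body presses on something with over 40 N, if the wrist force passes 120 N, or if a joint passes its speed limit or range.

### The arm

A 6-joint arm with a two-finger parallel gripper is mounted at the origin on the work surface. World frame = base frame: x ahead of the robot, y to its left, z up, the work surface at z = 0. Lengths are in m, angles in degrees, forces in N, time in s.
With the tool pointing down it reaches from about 0.4 to 0.825 m from the base axis. Payload 7 kg.
Tool frame: the origin (TCP) lies at the very end of the fingers, on their centre line; the grasp point (between the pads) lies behind it (r.grasp_offset is the z of the grasp point in the tool frame, in m); z points along the fingers, y is the direction in which the jaws open and shut (so a half turn about z gives the same grasp; the last joint's range is limited). The gripper opens to 88 mm and grips with 3 to 60 N. Pads are 19 mm wide; open, the fingers measure 130 mm over their backs; the gripper's body (78 mm by 193 mm) begins 47 mm behind the grasp point.
Start: joints at [-59.983, 20.546, 0.682, 0, -70.136, -16.507], TCP at [0.158, -0.656, 0.227] pointing down, gripper open.
Joint ranges: [-176.03, 176.03], [-82.01, 121.73], [-58.28, 71.71], [-173.87, 95.51], [-174.79, -0.11], [-173.66, 173.66]. Speed limits (degrees/s): [136.94, 136.94, 172.46, 180, 180, 180].

### API

Orientations are given as [roll, pitch, yaw] about the fixed x, y, z axes, in that order (R = Rz(yaw) Ry(pitch) Rx(roll)).
In Python, from plant import r gives the robot as it stands. The module is installed in compiled form; this text tells all that it offers.
- The arm moves only by the tool servo_tool, never from a script. Its argument "targets" is a list of rows, each an object of numbers: "dx", "dy", "dz": the shift along the world's x, y, z in cm; "spin": the turn about the world's z in rad; "grip": the opening in per cent of the stroke, from 0 (shut) to 100 (fully open). A call has exactly 10 rows; each row is the pose to reach, as a shift and turn from the pose commanded when the call began; what a row does not reach only later rows make up. A row lasts 1/12 s, in which the tool goes at most 41.7 mm and 7.16 degrees, less where a joint would pass 70% of its speed; a pose out of reach is approached as far as the arm can. A call with a gripper value outside its range is refused whole. The fingers move at their own pace and stop on an object; "squeeze" is the grip in N (left out, the last holds). Time passes only in rows, so rows that repeat a pose let the fingers close, or fill a call up. It gives the time, the measured TCP pose, the force and the opening at its end, in the units of the state.
- r.get_state(): the state, without advancing time (a new reading comes with each control period).
- r.capture(name): name is "scene" or "top" or "wrist"; returns the picture (420x560x3 uint8, blue, green, red); there is no depth.
- r.get_calibration(name): a dict with "K" (3x3 intrinsics, pixels), "extrinsics" (4x4, takes a point from camera to world coordinates). Camera axes: x right, y down, z forward; pixel columns grow to the right and rows downward; lengths in m; the calibration is good to about 2 mm. A picture is of the moment at which its call begins: read the wrist's pose just before it. get_calibration takes no time and is no camera call; for the wrist camera it gives the pose at the moment of the call.
- r.close_job(): hands the job in, once; it reports no verdict.
Trained networks look in the newest picture that a camera, given by its name, has taken for a name from the list of things; names that differ only in an ending like _2 or _b are one class to them, and where a whole thing is asked for, a point or a joint stands for the part that bears it (a point fixed in the world has none). Each returns a list of dicts, best first, with "p" (0 to 1); they miss things now and then, are a little off and sometimes report something else, mostly with a low value. They report only what shows in the picture. A call takes as long as a camera call. They do not tell look-alikes from the thing itself.
- r.cut_out(name, camera): "mask" (420x560 bool, what is visible of it) and "extent" ([left, top, right, bottom] in pixels, round what is visible of it).
The state is a dict: "time_s": time; "joints": joint angles; "qd": joint speeds; "joint_torque": joint torques, N m; "tcp_pos": TCP position; "eef_rot": TCP orientation; "contact_force": force on the tool from outside, world axes, zero at the start; "moment": the same for the moment, N m; "gripper_width": finger opening in m.
Only numpy, scipy, OpenCV 4.12 (cv2) and the standard library are available. Lean on these libraries where they do the work, as an engineer would, in place of code of your own. Each camera call takes 0.05 s, during which the arm holds its last target. There are 200 camera calls.

## Working session

There is one attempt and no reset: what is moved stays moved. The work goes in short steps, Python scripts to look and compute and a tool call to move; the robot and the scene stay as the last step left them, time stands still between calls to the robot, and variables do not carry over. Pictures are saved under pics/ and viewed, about 8 in all and at most 12, crops included, and the job is handed in when it is done.

Besides the shell and the picture viewer there is one more tool, called after "Emit:" as a command line: name --argument value ..., lists and objects as JSON in quotes. servo_tool: Moves the arm, as the interface text tells. Its arguments: {"type":"object","properties":{"targets":{"type":"array"},"squeeze":{"type":"number"}},"required":["targets"]}

```bash
mkdir -p pics; python3 - <<'E'
from plant import r
import cv2,numpy as np
s=r.get_state();print(s['time_s'],s['tcp_pos'],s['eef_rot'],s['gripper_width'],r.grasp_offset)
a=r.capture('scene');b=r.capture('top')
cv2.imwrite('pics/scene.png',a);cv2.imwrite('pics/top.png',b)
for c in('scene','top','wrist'):
  k=r.get_calibration(c);print(c,np.round(k['K'],1).tolist(),np.round(k['extrinsics'],4).tolist())
for n in['cover_grip','tray','comb_grip','stand','key_top','dock','mandrel','tweezers','jar','bottle','offcut']:
  for c in('scene','top'):
    print(n,c,[(round(d['p'],2),np.round(d['extent']).tolist()) for d in r.cut_out(n,c)[:3]])
E
```

```text
0.0 [ 0.15754769 -0.65583195  0.22560205] [ 1.79902135e+02 -8.72157649e-03 -1.66497655e+02] 0.08771128833363764 -0.0188
scene [[412.6, 0.0, 290.6], [0.0, 412.6, 212.7], [0.0, 0.0, 1.0]] [[-0.2738, 0.8098, -0.5188, 1.0679], [0.9618, 0.2341, -0.1421, 0.1275], [0.0063, -0.5379, -0.843, 0.9094], [0.0, 0.0, 0.0, 1.0]]
top [[391.5, 0.0, 277.6], [0.0, 391.5, 213.5], [0.0, 0.0, 1.0]] [[0.0115, -0.9957, 0.0919, 0.49], [-0.9999, -0.0116, -0.001, 0.0134], [0.0021, -0.0919, -0.9958, 0.871], [0.0, 0.0, 0.0, 1.0]]
wrist [[355.0, 0.0, 285.6], [0.0, 355.0, 215.1], [0.0, 0.0, 1.0]] [[-0.2339, 0.9321, 0.2766, 0.0821], [0.9723, 0.2237, 0.0685, -0.674], [0.0019, 0.285, -0.9585, 0.383], [0.0, 0.0, 0.0, 1.0]]
cover_grip scene [(0.82, [230.0, 232.0, 300.0, 266.0]), (0.27, [164.0, 164.0, 215.0, 194.0])]
cover_grip top [(0.84, [271.0, 158.0, 350.0, 199.0])]
tray scene [(0.91, [398.0, 199.0, 463.0, 282.0])]
tray top [(0.97, [100.0, 201.0, 167.0, 300.0])]
comb_grip scene [(0.7, [163.0, 165.0, 216.0, 190.0])]
comb_grip top [(0.77, [399.0, 220.0, 456.0, 262.0])]
stand scene [(0.73, [160.0, 168.0, 226.0, 208.0])]
[... 359 characters left out ...]
6.0, 362.0, 222.0])]
mandrel top [(0.77, [207.0, 244.0, 229.0, 269.0]), (0.51, [167.0, 117.0, 208.0, 154.0])]
tweezers scene [(0.6, [249.0, 157.0, 274.0, 196.0])]
tweezers top [(0.93, [342.0, 249.0, 353.0, 320.0])]
jar scene [(0.7, [354.0, 294.0, 388.0, 333.0])]
jar top [(0.7, [169.0, 115.0, 205.0, 155.0]), (0.28, [100.0, 202.0, 168.0, 301.0])]
bottle scene [(0.95, [170.0, 222.0, 207.0, 277.0]), (0.4, [247.0, 159.0, 275.0, 200.0]), (0.19, [315.0, 184.0, 330.0, 196.0])]
bottle top [(0.64, [266.0, 75.0, 346.0, 202.0]), (0.61, [366.0, 122.0, 409.0, 164.0])]
offcut scene [(0.78, [352.0, 179.0, 372.0, 194.0])]
offcut top [(0.78, [205.0, 286.0, 232.0, 319.0]), (0.38, [256.0, 266.0, 272.0, 278.0])]
```

```bash
python3 -c "
import cv2
a=cv2.imread('pics/top.png');cv2.imwrite('pics/top2.png',cv2.resize(a[50:350,80:480],(800,600),interpolation=cv2.INTER_CUBIC))
a=cv2.imread('pics/scene.png');cv2.imwrite('pics/scene2.png',cv2.resize(a[130:370,150:470],(800,600),interpolation=cv2.INTER_CUBIC))"
```

```text
(no output)
```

View pics/top2.png

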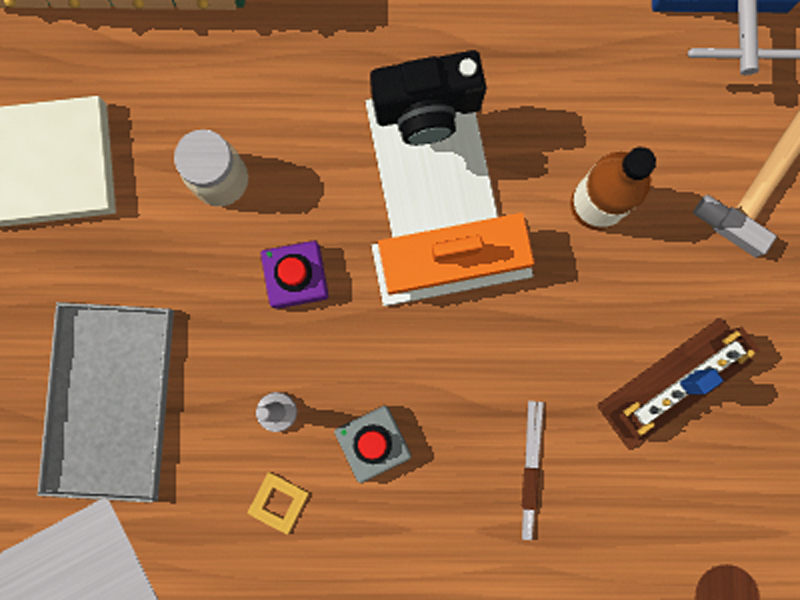

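View pics/scene2.png

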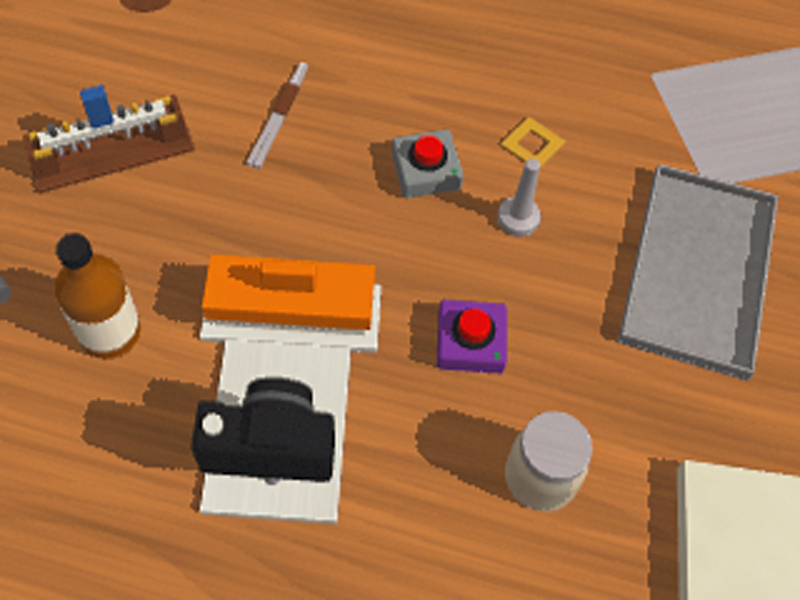

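The grey release, at top-view crop (372,445) / full (266,272), is the key to use. The purple one at crop (293,271) is the look-alike. The cover is at crop (455,258), the tray at (105,400), and the comb on its stand at (690,385).

```bash
cat > h.py <<'E'
from plant import r
import cv2,numpy as np
def ray(c,px,cal=None):
    k=cal or r.get_calibration(c);K,T=np.array(k['K']),np.array(k['extrinsics'])
    px=np.atleast_2d(np.asarray(px,float));d=np.c_[px,np.ones(len(px))]@np.linalg.inv(K).T@T[:3,:3].T
    return T[:3,3],d/np.linalg.norm(d,axis=1)[:,None]
def onz(c,px,z,cal=None):
    o,d=ray(c,px,cal);return o+d*((z-o[2])/d[:,2])[:,None]
def tri(*rays):
    A=0;b=0
    for o,d in rays:
        d=np.ravel(d);P=np.eye(3)-np.outer(d,d);A=A+P;b=b+P@o
    x=np.linalg.solve(A,b);return x,max(np.linalg.norm((np.eye(3)-np.outer(np.ravel(d),np.ravel(d)))@(x-o)) for o,d in rays)
def hsv(img,lo,hi,box=None):
    m=cv2.inRange(cv2.cvtColor(img,cv2.COLOR_BGR2HSV),lo,hi)
    if box: q=np.zeros_like(m);l,t,R,b=box;q[t:b,l:R]=m[t:b,l:R];m=q
    return m
def rect(P):  # centre, size, yaw of long side, of xy points (m)
    c,s,a=cv2.minAreaRect((np.asarray(P)[:,:2]*1000).astype(np.float32))
    if s[1]>s[0]: s=s[::-1];a+=90
    return np.round(c,1),np.round(s,1),round((a+90)%180-90,1)
def cont(m): return max(cv2.findContours(np.uint8(m)*1,0,cv2.CHAIN_APPROX_NONE)[0],key=cv2.contourArea)[:,0]
E
python3 - <<'E'
from h import *
a=cv2.imread('pics/scene.png');b=cv2.imread('pics/top.png')
RED=((0,180,90),(6,255,255));BLU=((105,120,40),(125,255,255))
def cen(m): return np.argwhere(m)[:,::-1].mean(0)
for n,lo,hi,bs,bt in[('key',*RED,(310,180,332,200),(255,258,280,290)),('purple',*RED,(325,245,355,275),(210,170,245,205)),('blue',*BLU,(175,155,205,190),(410,220,450,255))]:
    ps,pt=cen(hsv(a,lo,hi,bs)),cen(hsv(b,lo,hi,bt));print(n,ps,pt,tri(ray('scene',ps),ray('top',pt)))
r.capture('top')
for n,z in[('tray',.018),('stand',.0),('tweezers',.008),('dock',.01),('jar',.085),('bottle',.165),('mandrel',.05),('offcut',.004)]:
    d=r.cut_out(n,'top')
    if d: print(n,*rect(onz('top',cont(d[0]['mask']),z)))
m=hsv(b,(5,200,120),(15,255,255),(262,150,355,205));print('cover',*rect(onz('top',cont(m),.059)))
print('comb box',*rect(onz('top',cont(hsv(b,(0,0,170),(179,60,255),(385,210,460,268))),.05)))
E
```

```text
key [321.11009174 189.72477064] [265.52564103 272.08333333] (array([0.44256311, 0.03707958, 0.03933361]), np.float64(0.0005710385352867956))
purple [339.22307692 260.        ] [225.36305732 185.22929936] (array([0.62651336, 0.12561172, 0.03860385]), np.float64(0.0001244029842849447))
blue [188.35714286 172.22857143] [430.42622951 240.44262295] (array([ 0.51191729, -0.29594571,  0.07948089]), np.float64(0.000658390182138076))
tray [485.6 326.1] [213.  132.3] -3.4
stand [ 516.2 -304. ] [182.9  60.3] -53.5
tweezers [ 732.8 -231.6] [114.4  65.2] -44.6
dock [781.1 -29.3] [197.6 137.3] 11.6
jar [726.4 204.1] [85.9 63.1] 27.5
bottle [ 688.6 -188. ] [94.7 52.1] -44.6
mandrel [476.4 136.8] [39.6 39.6] -88.7
offcut [376.5 138.8] [51.6 49.8] -25.5
cover [644.4 -50.1] [155.7  58. ] -78.0
comb box [ 489.5 -265.3] [56.6 15.7] -54.8
```

Emit:
servo_tool --targets '[{"dx":29,"dy":29,"dz":2,"spin":1.2,"grip":100},{"dx":29,"dy":29,"dz":2,"spin":1.2,"grip":100},{"dx":29,"dy":29,"dz":2,"spin":1.2,"grip":100},{"dx":29,"dy":29,"dz":2,"spin":1.2,"grip":100},{"dx":29,"dy":29,"dz":2,"spin":1.2,"grip":100},{"dx":29,"dy":29,"dz":2,"spin":1.2,"grip":100},{"dx":29,"dy":29,"dz":2,"spin":1.2,"grip":100},{"dx":29,"dy":29,"dz":2,"spin":1.2,"grip":100},{"dx":29,"dy":29,"dz":2,"spin":1.2,"grip":100},{"dx":29,"dy":29,"dz":2,"spin":1.2,"grip":100}]'

```text
time_s: 2.48
tcp_pos: [0.4493, -0.3643, 0.2471]
eef_rot: [-179.9, -0.0, -97.3]
contact_force: [0.6, -0.5, 0.1]
gripper_width: 0.0876
```

```bash
python3 - <<'E'
from h import *
import pickle
k=r.get_calibration('wrist');w=r.capture('wrist');cv2.imwrite('pics/w1.png',w);pickle.dump(k,open('w1.pkl','wb'))
E
```

Emit:
servo_tool --targets '[{"dx":18,"dy":28,"dz":0,"spin":0.335},{"dx":18,"dy":28,"dz":0,"spin":0.335},{"dx":18,"dy":28,"dz":0,"spin":0.335},{"dx":18,"dy":28,"dz":0,"spin":0.335},{"dx":18,"dy":28,"dz":0,"spin":0.335},{"dx":18,"dy":28,"dz":0,"spin":0.335},{"dx":18,"dy":28,"dz":0,"spin":0.335},{"dx":18,"dy":28,"dz":0,"spin":0.335},{"dx":18,"dy":28,"dz":0,"spin":0.335},{"dx":18,"dy":28,"dz":0,"spin":0.335}]'

```text
validation failed for argument at $.ta...
```

```bash
python3 - <<'E'
from h import *
import pickle
k=r.get_calibration('wrist');w=r.capture('wrist');cv2.imwrite('pics/w2.png',w);pickle.dump(k,open('w2.pkl','wb'))
print(r.get_state()['tcp_pos'])
p=np.hstack([cv2.imread('pics/w1.png'),w]);cv2.imwrite('pics/w12.png',cv2.resize(np.vstack([cv2.imread('pics/w1.png'),w]),(450,600*1)) if 0 else cv2.resize(p,(800,300),interpolation=cv2.INTER_AREA))
m=hsv(w,(5,180,60),(16,255,255));print('roof',*rect(onz('wrist',cont(m),.059,k)))
E
```

```text
[ 0.4510678  -0.36326291  0.24701828]
roof [ 383.6 -174.3] [8. 0.] 86.7
```

View pics/w12.png

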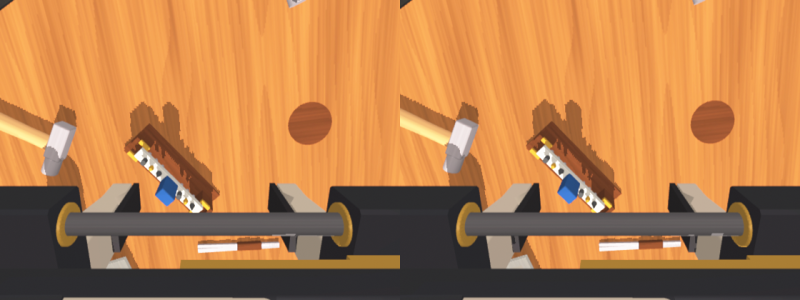

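Emit:
servo_tool --targets '[{"dx":17.5,"dy":37.5,"dz":0,"spin":0.335,"grip":100},{"dx":17.5,"dy":37.5,"dz":0,"spin":0.335,"grip":100},{"dx":17.5,"dy":37.5,"dz":0,"spin":0.335,"grip":100},{"dx":17.5,"dy":37.5,"dz":0,"spin":0.335,"grip":100},{"dx":17.5,"dy":37.5,"dz":0,"spin":0.335,"grip":100},{"dx":17.5,"dy":37.5,"dz":0,"spin":0.335,"grip":100},{"dx":17.5,"dy":37.5,"dz":0,"spin":0.335,"grip":100},{"dx":17.5,"dy":37.5,"dz":0,"spin":0.335,"grip":100},{"dx":17.5,"dy":37.5,"dz":0,"spin":0.335,"grip":100},{"dx":17.5,"dy":37.5,"dz":0,"spin":0.335,"grip":100}]'

```text
time_s: 3.42
tcp_pos: [0.6233, 0.0106, 0.2468]
eef_rot: [-180.0, -0.0, -78.6]
contact_force: [0.2, -1.0, -0.5]
gripper_width: 0.0872
```

```bash
python3 - <<'E'
from h import *
import pickle
r.capture('wrist')
k=r.get_calibration('wrist');w=r.capture('wrist');cv2.imwrite('pics/w3.png',w);pickle.dump(k,open('w3.pkl','wb'))
s=r.get_state();print(s['tcp_pos'],s['eef_rot'])
m=hsv(w,(5,180,60),(16,255,255));print('roof',*rect(onz('wrist',cont(m),.059,k)))
E
```

```text
[0.62447607 0.01289822 0.24573489] [ 1.79995319e+02  1.09692393e-02 -7.83468561e+01]
roof [642.  -40.6] [138.4  57.9] -78.4
```

View pics/w3.png

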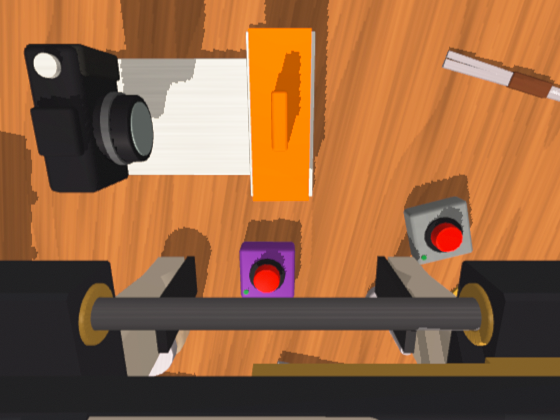

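```bash
python3 - <<'E'
from h import *
import pickle
w=cv2.imread('pics/w3.png');k=pickle.load(open('w3.pkl','rb'))
H=cv2.cvtColor(w,cv2.COLOR_BGR2HSV);print(H[60,290],H[180,280],H[300-180,279],H[60,330])
m=hsv(w,(5,215,90),(16,255,255),(240,20,320,210));m=cv2.morphologyEx(m,cv2.MORPH_CLOSE,np.ones((9,9)))
c=cont(m);pw=np.array(cv2.minAreaRect(c)[0]);print('roof',cv2.minAreaRect(c),*rect(onz('wrist',c,.059,k)))
b=cv2.imread('pics/top.png');mt=hsv(b,(5,200,120),(15,255,255),(262,150,355,205));pt=np.array(cv2.minAreaRect(cont(mt))[0])
print(tri(ray('wrist',pw,k),ray('top',pt)))
q=np.array([[273,92],[287,92],[288,150],[273,150]]);P=onz('wrist',q,.095,k);print('rib',P.mean(0),*rect(P))
E
```

```text
[ 14 255 194] [ 16 255 253] [ 16 255 253] [ 12 177 208]
roof ((280.0, 122.49998474121094), (59.99999237060547, 154.99996948242188), -0.0) [643. -43.] [141.4  55. ] -78.4
(array([ 0.64333876, -0.04837618,  0.06699707]), np.float64(0.0010880176628794162))
rib [ 0.64357626 -0.04921938  0.095     ] [643.5 -49.2] [47.1 12.9] -78.4
```

Emit:
servo_tool --targets '[{"dx":1.9,"dy":-6.3,"dz":0,"spin":0,"grip":60},{"dx":1.9,"dy":-6.3,"dz":0,"spin":0,"grip":60},{"dx":1.9,"dy":-6.3,"dz":-4,"spin":0,"grip":60},{"dx":1.9,"dy":-6.3,"dz":-8,"spin":0,"grip":60},{"dx":1.9,"dy":-6.3,"dz":-11,"spin":0,"grip":60},{"dx":1.9,"dy":-6.3,"dz":-13,"spin":0,"grip":60},{"dx":1.9,"dy":-6.3,"dz":-13.5,"spin":0,"grip":60},{"dx":1.9,"dy":-6.3,"dz":-13.5,"spin":0,"grip":60},{"dx":1.9,"dy":-6.3,"dz":-13.5,"spin":0,"grip":60},{"dx":1.9,"dy":-6.3,"dz":-13.5,"spin":0,"grip":60}]'

```text
time_s: 4.35
tcp_pos: [0.643, -0.0544, 0.1137]
eef_rot: [-179.8, -0.0, -78.5]
contact_force: [0.7, 0.2, 0.9]
gripper_width: 0.0526
```

Emit:
servo_tool --targets '[{"dx":0.1,"dy":0.4,"dz":-2,"spin":0,"grip":60},{"dx":0.1,"dy":0.4,"dz":-4,"spin":0,"grip":60},{"dx":0.1,"dy":0.4,"dz":-4.7,"spin":0,"grip":60},{"dx":0.1,"dy":0.4,"dz":-4.7,"spin":0,"grip":60},{"dx":0.1,"dy":0.4,"dz":-4.7,"spin":0,"grip":0},{"dx":0.1,"dy":0.4,"dz":-4.7,"spin":0,"grip":0},{"dx":0.1,"dy":0.4,"dz":-4.7,"spin":0,"grip":0},{"dx":0.1,"dy":0.4,"dz":-4.7,"spin":0,"grip":0},{"dx":0.1,"dy":0.4,"dz":-4.7,"spin":0,"grip":0},{"dx":0.1,"dy":0.4,"dz":-4.7,"spin":0,"grip":0}]' --squeeze 25

```text
time_s: 5.18
tcp_pos: [0.6429, -0.0503, 0.065]
eef_rot: [-180.0, -0.0, -78.5]
contact_force: [2.2, 0.5, -0.6]
gripper_width: 0.0184
```

```bash
python3 - <<'E'
from h import *
s=r.get_state();print(s['tcp_pos'],s['eef_rot'],s['contact_force'],s['gripper_width'])
E
```

```text
[ 0.6428969  -0.05029774  0.06504014] [-1.79959371e+02 -2.11465810e-03 -7.85393134e+01] [ 2.15678273  0.54565188 -0.5806738 ] 0.01839648737599147
```

Emit:
servo_tool --targets '[{"dx":0,"dy":0,"dz":0,"spin":0,"grip":0},{"dx":0,"dy":0,"dz":0,"spin":0,"grip":0},{"dx":0,"dy":0,"dz":0,"spin":0,"grip":0},{"dx":0,"dy":0,"dz":0.5,"spin":0,"grip":0},{"dx":0,"dy":0,"dz":1.5,"spin":0,"grip":0},{"dx":0,"dy":0,"dz":3,"spin":0,"grip":0},{"dx":0,"dy":0,"dz":5,"spin":0,"grip":0},{"dx":0,"dy":0,"dz":8,"spin":0,"grip":0},{"dx":0,"dy":0,"dz":11,"spin":0,"grip":0},{"dx":0,"dy":0,"dz":13,"spin":0,"grip":0}]'

```text
time_s: 6.02
tcp_pos: [0.6425, -0.0505, 0.1973]
eef_rot: [-180.0, -0.0, -78.5]
contact_force: [1.0, -0.5, -1.4]
gripper_width: 0.0135
```

Emit:
servo_tool --targets '[{"dx":-1.0,"dy":2.4,"dz":0,"spin":0.1,"grip":0},{"dx":-2.5,"dy":6,"dz":0,"spin":0.2,"grip":0},{"dx":-4,"dy":9.7,"dz":0,"spin":0.32,"grip":0},{"dx":-5.5,"dy":13.3,"dz":0,"spin":0.44,"grip":0},{"dx":-7,"dy":17,"dz":0,"spin":0.56,"grip":0},{"dx":-8.5,"dy":20.6,"dz":0,"spin":0.68,"grip":0},{"dx":-10,"dy":24.2,"dz":0,"spin":0.8,"grip":0},{"dx":-11.5,"dy":27.9,"dz":0,"spin":0.92,"grip":0},{"dx":-13,"dy":31.5,"dz":0,"spin":1.04,"grip":0},{"dx":-14.3,"dy":34.6,"dz":0,"spin":1.14,"grip":0}]'

```text
time_s: 6.85
tcp_pos: [0.4977, 0.2971, 0.1945]
eef_rot: [179.9, 0.1, -12.9]
contact_force: [0.8, 0.9, -1.2]
gripper_width: 0.0138
```

Emit:
servo_tool --targets '[{"dx":-1,"dy":2.5,"dz":0,"spin":0.1,"grip":0},{"dx":-1.4,"dy":3.4,"dz":0,"spin":0.16,"grip":0},{"dx":-1.4,"dy":3.4,"dz":-2,"spin":0.16,"grip":0},{"dx":-1.4,"dy":3.4,"dz":-4,"spin":0.16,"grip":0},{"dx":-1.4,"dy":3.4,"dz":-6,"spin":0.16,"grip":0},{"dx":-1.4,"dy":3.4,"dz":-8,"spin":0.16,"grip":0},{"dx":-1.4,"dy":3.4,"dz":-10,"spin":0.16,"grip":0},{"dx":-1.4,"dy":3.4,"dz":-11,"spin":0.16,"grip":0},{"dx":-1.4,"dy":3.4,"dz":-11,"spin":0.16,"grip":0},{"dx":-1.4,"dy":3.4,"dz":-11,"spin":0.16,"grip":0}]'

```text
time_s: 7.68
tcp_pos: [0.4855, 0.3293, 0.0846]
eef_rot: [179.9, 0.0, -4.1]
contact_force: [-0.5, 0.7, -1.2]
gripper_width: 0.0138
```

```bash
python3 - <<'E'
from h import *
s=r.get_state();print(s['time_s'],s['tcp_pos'],s['eef_rot'],s['contact_force'],s['gripper_width'])
b=r.capture('top');a=r.capture('scene');cv2.imwrite('pics/t4.png',b);cv2.imwrite('pics/s4.png',a)
cv2.imwrite('pics/ts4.png',np.vstack([cv2.resize(b[150:350,60:360],(600,300)),cv2.resize(a[160:310,310:510],(600,300))]) )
E
```

```text
7.6833 [0.48553206 0.32931192 0.08457114] [ 1.79919408e+02  3.98917253e-02 -4.05448029e+00] [-0.53285805  0.67449652 -1.24729296] 0.01375578560687735
```

View pics/ts4.png

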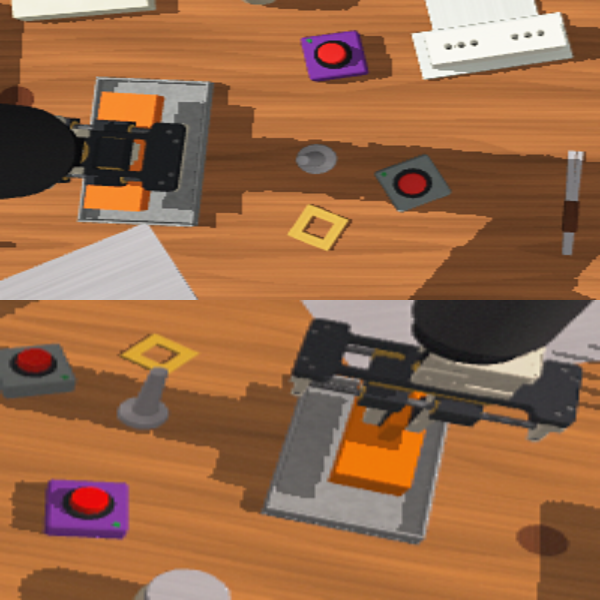

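Emit:
servo_tool --targets '[{"dx":0,"dy":0,"dz":-1.5,"spin":0,"grip":0},{"dx":0,"dy":0,"dz":-3,"spin":0,"grip":0},{"dx":0,"dy":0,"dz":-4,"spin":0,"grip":0},{"dx":0,"dy":0,"dz":-4.5,"spin":0,"grip":0},{"dx":0,"dy":0,"dz":-4.7,"spin":0,"grip":0},{"dx":0,"dy":0,"dz":-4.8,"spin":0,"grip":0},{"dx":0,"dy":0,"dz":-4.9,"spin":0,"grip":0},{"dx":0,"dy":0,"dz":-5.0,"spin":0,"grip":0},{"dx":0,"dy":0,"dz":-5.05,"spin":0,"grip":0},{"dx":0,"dy":0,"dz":-5.05,"spin":0,"grip":0}]'

```text
time_s: 8.62
tcp_pos: [0.4858, 0.3299, 0.0343]
eef_rot: [-180.0, -0.0, -4.1]
contact_force: [0.6, -0.3, -0.2]
gripper_width: 0.0139
```

Emit:
servo_tool --targets '[{"dx":0,"dy":0,"dz":-0.1,"spin":0,"grip":0},{"dx":0,"dy":0,"dz":-0.1,"spin":0,"grip":0},{"dx":0,"dy":0,"dz":-0.1,"spin":0,"grip":50},{"dx":0,"dy":0,"dz":-0.1,"spin":0,"grip":50},{"dx":0,"dy":0,"dz":-0.1,"spin":0,"grip":50},{"dx":0,"dy":0,"dz":-0.1,"spin":0,"grip":50},{"dx":0,"dy":0,"dz":0.5,"spin":0,"grip":50},{"dx":0,"dy":0,"dz":3,"spin":0,"grip":50},{"dx":0,"dy":0,"dz":7,"spin":0,"grip":50},{"dx":0,"dy":0,"dz":11,"spin":0,"grip":50}]'

```text
time_s: 9.45
tcp_pos: [0.485, 0.3288, 0.1447]
eef_rot: [179.8, 0.1, -4.1]
contact_force: [1.3, 1.2, -0.2]
gripper_width: 0.0441
```

Emit:
servo_tool --targets '[{"dx":1.5,"dy":-3.2,"dz":2,"spin":-0.12,"grip":60},{"dx":3,"dy":-6.4,"dz":3.5,"spin":-0.24,"grip":60},{"dx":4.5,"dy":-9.7,"dz":5,"spin":-0.36,"grip":60},{"dx":6,"dy":-12.9,"dz":6,"spin":-0.48,"grip":60},{"dx":7.5,"dy":-16.1,"dz":7,"spin":-0.6,"grip":60},{"dx":9,"dy":-19.4,"dz":7.5,"spin":-0.72,"grip":60},{"dx":10.5,"dy":-22.6,"dz":7.5,"spin":-0.84,"grip":60},{"dx":12,"dy":-25.8,"dz":7.5,"spin":-0.96,"grip":60},{"dx":13.5,"dy":-29,"dz":7.5,"spin":-1.08,"grip":60},{"dx":14.4,"dy":-31,"dz":7.5,"spin":-1.2,"grip":60}]'

```text
time_s: 10.28
tcp_pos: [0.6305, 0.0168, 0.2195]
eef_rot: [-180.0, -0.0, -73.2]
contact_force: [0.3, 0.1, -0.4]
gripper_width: 0.0526
```

Emit:
servo_tool --targets '[{"dx":0,"dy":0,"dz":0,"spin":-0.1,"grip":60},{"dx":0,"dy":0,"dz":0,"spin":-0.1,"grip":60},{"dx":0,"dy":0,"dz":0,"spin":-0.1,"grip":60},{"dx":0,"dy":0,"dz":0,"spin":-0.1,"grip":60},{"dx":0,"dy":0,"dz":0,"spin":-0.1,"grip":60},{"dx":0,"dy":0,"dz":0,"spin":-0.1,"grip":60},{"dx":0,"dy":0,"dz":0,"spin":-0.1,"grip":60},{"dx":0,"dy":0,"dz":0,"spin":-0.1,"grip":60},{"dx":0,"dy":0,"dz":0,"spin":-0.1,"grip":60},{"dx":0,"dy":0,"dz":0,"spin":-0.1,"grip":60}]'

```text
time_s: 11.12
tcp_pos: [0.6296, 0.0199, 0.2191]
eef_rot: [-180.0, 0.0, -78.5]
contact_force: [0.8, 0.3, 0.1]
gripper_width: 0.0528
```

```bash
python3 - <<'E'
from h import *
import pickle
k=r.get_calibration('wrist');s=r.get_state();w=r.capture('wrist');cv2.imwrite('pics/w5.png',w);pickle.dump((k,s),open('w5.pkl','wb'))
print(s['time_s'],s['tcp_pos'],s['eef_rot'])
b=r.capture('top');print('cover in tray',*rect(onz('top',cont(hsv(b,(5,200,90),(16,255,255),(100,195,170,305))),.028)))
c,_=cv2.findContours(hsv(w,(0,0,0),(179,255,110),(200,5,360,240)),0,1)
for q in c:
    if 15<cv2.contourArea(q)<200: print(cv2.minEnclosingCircle(q),cv2.contourArea(q))
cv2.imwrite('pics/w5c.png',cv2.resize(w[0:250,160:400],(720,750))[:600])
E
```

```text
11.1167 [0.62964633 0.01989856 0.21911188] [-1.79996965e+02  3.22118495e-04 -7.85085463e+01]
cover in tray [484.9 323. ] [152.2  56.5] -3.8
((284.0, 141.0), 3.1623775959014893) 20.5
((284.0, 90.66666412353516), 3.8006861209869385) 35.0
((284.0, 74.0), 3.6056511402130127) 31.5
((283.9166564941406, 57.0), 3.0834434032440186) 17.0
((297.7121276855469, 12.07575798034668), 7.436544895172119) 38.5
```

View pics/w5c.png

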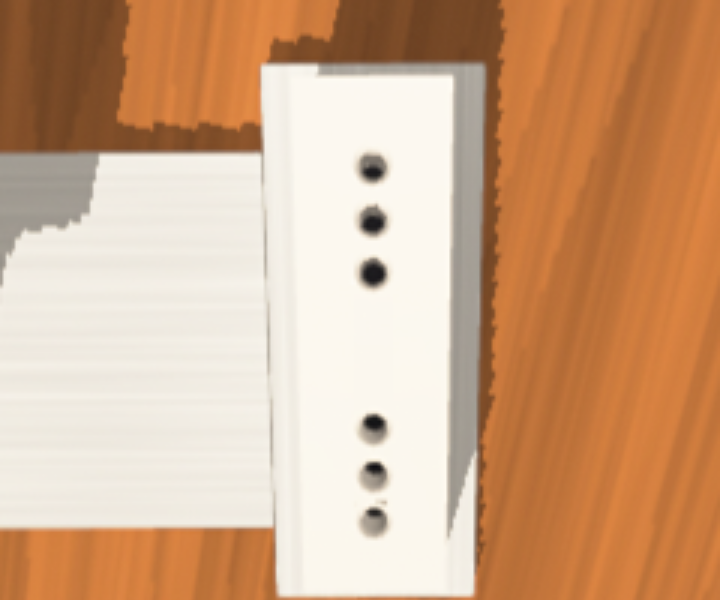

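```bash
cat >> h.py <<'E'
Y6=np.array([-50,-36,-22,22,36,50.])/1000
def line(P,tcp,yaw):  # P: six points ordered; centre, direction, length, and centre in tool frame (tool x, y)
    c=P[:,:2].mean(0);v=np.linalg.svd(P[:,:2]-c)[2][0];v*=np.sign(v@(P[-1]-P[0])[:2])
    L=np.polyfit(Y6,(P[:,:2]-c)@v,1)[0];a=np.degrees(np.arctan2(v[1],v[0]));t=np.radians(yaw)
    X=np.array([np.cos(t),np.sin(t)]);Y=np.array([np.sin(t),-np.cos(t)]);d=c-np.array(tcp)[:2]
    res=np.c_[(P[:,:2]-c)@v-Y6*L,(P[:,:2]-c)@[-v[1],v[0]]]*1000
    return 'c mm',np.round(c*1000,2),'ang',round((a+90)%180-90,2),'scale',round(L,4),'tool xy mm',np.round([d@X*1000,d@Y*1000],2),'res',np.round(res,1).tolist()
E
python3 - <<'E'
from h import *
import pickle
k,s=pickle.load(open('w5.pkl','rb'));w=cv2.imread('pics/w5.png')
g=cv2.cvtColor(w,cv2.COLOR_BGR2GRAY)
q=[]
for x,y in[(284.3,56),(284,73.7),(284,91),(284.3,143),(284.3,158.7),(284.7,173.7)]:
    y0,x0=int(round(y)),int(round(x));p=g[y0-7:y0+8,x0-8:x0+9];m=np.uint8(p<232)
    n,l,st,ce=cv2.connectedComponentsWithStats(m);i=1+st[1:,4].argmax();st=st[i]
    q.append([x0-8+st[0]+st[2]/2-.5,y0-7+st[1]+st[3]/2-.5]);print(q[-1],st)
P=onz('wrist',q,.055,k);print(*line(P,s['tcp_pos'],s['eef_rot'][2]))
E
```

```text
[np.float64(283.5), np.float64(55.5)] [  2   1  12  12 110]
[np.float64(283.5), np.float64(73.5)] [  2   1  12  12 106]
[np.float64(283.5), np.float64(90.5)] [  2   1  12  12 107]
[np.float64(284.0), np.float64(142.5)] [  3   1  11  12 100]
[np.float64(284.0), np.float64(158.0)] [ 3  1 11 11 97]
[np.float64(284.0), np.float64(173.0)] [  2   0  11  13 100]
c mm [644.75 -48.92] ang -78.25 scale 0.9874 tool xy mm [70.44 -1.09] res [[-0.0, 0.1], [0.1, -0.0], [-0.1, -0.1], [0.1, 0.1], [0.1, 0.0], [-0.1, -0.1]]
```

Emit:
servo_tool --targets '[{"dx":-2,"dy":-3.2,"dz":0,"spin":0.06,"grip":60},{"dx":-4,"dy":-6.5,"dz":0,"spin":0.12,"grip":60},{"dx":-6,"dy":-9.8,"dz":0,"spin":0.18,"grip":60},{"dx":-8,"dy":-13,"dz":0,"spin":0.24,"grip":60},{"dx":-10,"dy":-16.3,"dz":0,"spin":0.3,"grip":60},{"dx":-12,"dy":-19.5,"dz":0,"spin":0.36,"grip":60},{"dx":-14,"dy":-22.8,"dz":0,"spin":0.42,"grip":60},{"dx":-15.5,"dy":-25.2,"dz":0,"spin":0.426,"grip":60},{"dx":-15.9,"dy":-25.9,"dz":0,"spin":0.426,"grip":60},{"dx":-15.9,"dy":-25.9,"dz":0,"spin":0.426,"grip":60}]'

```text
time_s: 12.05
tcp_pos: [0.4695, -0.241, 0.2193]
eef_rot: [-180.0, -0.0, -54.3]
contact_force: [-0.0, 0.5, -0.3]
gripper_width: 0.0524
```

```bash
python3 - <<'E'
from h import *
import pickle
r.capture('top')
k=r.get_calibration('wrist');s=r.get_state();w=r.capture('wrist');cv2.imwrite('pics/w6.png',w);pickle.dump((k,s),open('w6.pkl','wb'))
print(s['time_s'],s['tcp_pos'],s['eef_rot'])
cv2.imwrite('pics/w6c.png',cv2.resize(w[0:250,160:400],(720,750),interpolation=cv2.INTER_CUBIC)[:600])
E
```

```text
12.1 [ 0.47031962 -0.2400607   0.21925276] [-1.79978775e+02 -1.84944803e-02 -5.42653382e+01]
```

View pics/w6c.png

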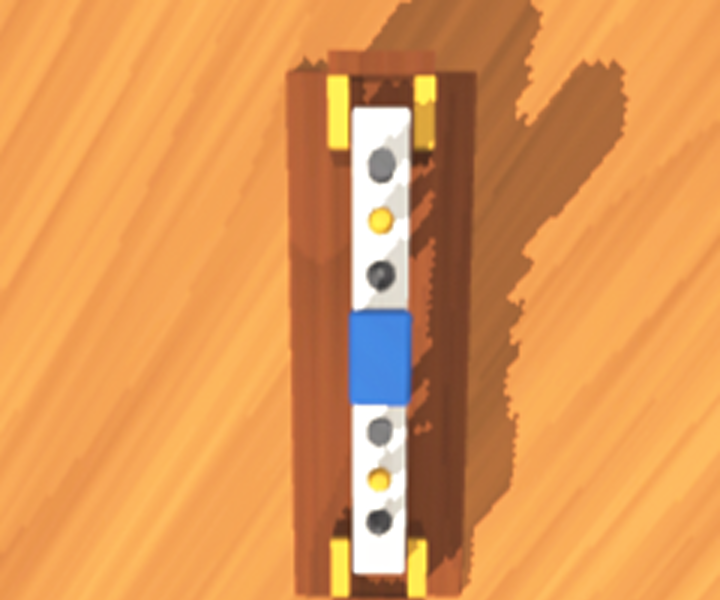

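```bash
python3 - <<'E'
from h import *
import pickle
k,s=pickle.load(open('w6.pkl','rb'))
t=np.radians(s['eef_rot'][2]);R=np.array([[np.cos(t),np.sin(t)],[np.sin(t),-np.cos(t)]])
f=lambda q:(np.array(q,float)+.5)/3-.5+[160,0]
for n,q,z in[('bar',[(352,107),(411,107),(406,574),(352,574)],.052),('grip',[(351,311),(412,311),(410,404),(349,404)],.1)]:
    P=onz('wrist',f(q),z,k)[:,:2];c=P.mean(0);v=(P[0]+P[1]-P[2]-P[3])/2
    print(n,c*1000,'len',np.linalg.norm(v),'wid',np.linalg.norm(P[0]-P[1]),np.linalg.norm(P[2]-P[3]),'ang',np.degrees(np.arctan2(v[1],v[0])),'tool',R@(c-s['tcp_pos'][:2])*1000)
w=cv2.imread('pics/w6.png');pm=f([(381,357)]);b=cv2.imread('pics/top.png')
pt=np.argwhere(hsv(b,(105,120,40),(125,255,255),(410,220,450,255)))[:,::-1].mean(0);print(tri(ray('wrist',pm,k),ray('top',pt)))
E
```

```text
bar [ 510.20248131 -297.06048831] len 0.13197498094731505 wid 0.016305491875531108 0.016828242435261116 ang -54.52280891794917 tool [69.56134085  0.91558742]
grip [ 510.28087285 -297.20410547] len 0.022519469805445218 wid 0.015112534597928967 0.015479606294888457 ang -55.47599265093225 tool [69.72370246  0.93583171]
(array([ 0.51102327, -0.29700144,  0.07885713]), np.float64(0.0010262017683058762))
```

Emit:
servo_tool --targets '[{"dx":2,"dy":-2.8,"dz":0,"spin":-0.004,"grip":60},{"dx":4,"dy":-5.7,"dz":-1,"spin":-0.004,"grip":60},{"dx":4,"dy":-5.7,"dz":-3,"spin":-0.004,"grip":60},{"dx":4,"dy":-5.7,"dz":-6,"spin":-0.004,"grip":60},{"dx":4,"dy":-5.7,"dz":-8,"spin":-0.004,"grip":60},{"dx":4,"dy":-5.7,"dz":-9.5,"spin":-0.004,"grip":60},{"dx":4,"dy":-5.7,"dz":-10,"spin":-0.004,"grip":60},{"dx":4,"dy":-5.7,"dz":-10,"spin":-0.004,"grip":60},{"dx":4,"dy":-5.7,"dz":-10,"spin":-0.004,"grip":60},{"dx":4,"dy":-5.7,"dz":-10,"spin":-0.004,"grip":60}]'

```text
time_s: 12.98
tcp_pos: [0.5119, -0.2962, 0.1204]
eef_rot: [-179.9, -0.1, -54.3]
contact_force: [0.1, -0.1, 0.1]
gripper_width: 0.0525
```

Emit:
servo_tool --targets '[{"dx":-0.1,"dy":-0.1,"dz":-1.5,"spin":-0.004,"grip":60},{"dx":-0.1,"dy":-0.1,"dz":-3,"spin":-0.004,"grip":60},{"dx":-0.1,"dy":-0.1,"dz":-4.5,"spin":-0.004,"grip":60},{"dx":-0.1,"dy":-0.1,"dz":-5.2,"spin":-0.004,"grip":60},{"dx":-0.1,"dy":-0.1,"dz":-5.3,"spin":-0.004,"grip":60},{"dx":-0.1,"dy":-0.1,"dz":-5.3,"spin":-0.004,"grip":60},{"dx":-0.1,"dy":-0.1,"dz":-5.3,"spin":-0.004,"grip":35},{"dx":-0.1,"dy":-0.1,"dz":-5.3,"spin":-0.004,"grip":30},{"dx":-0.1,"dy":-0.1,"dz":-5.3,"spin":-0.004,"grip":30},{"dx":-0.1,"dy":-0.1,"dz":-5.3,"spin":-0.004,"grip":30}]'

```text
time_s: 13.82
tcp_pos: [0.51, -0.2974, 0.0667]
eef_rot: [-180.0, -0.0, -54.6]
contact_force: [0.8, 0.2, 0.2]
gripper_width: 0.0313
```

Emit:
servo_tool --targets '[{"dx":0,"dy":0,"dz":0,"spin":0,"grip":10},{"dx":0,"dy":0,"dz":0,"spin":0,"grip":10},{"dx":0,"dy":0,"dz":0,"spin":0,"grip":0},{"dx":0,"dy":0,"dz":0,"spin":0,"grip":0},{"dx":0,"dy":0,"dz":0,"spin":0,"grip":0},{"dx":0,"dy":0,"dz":0,"spin":0,"grip":0},{"dx":0,"dy":0,"dz":0,"spin":0,"grip":0},{"dx":0,"dy":0,"dz":0,"spin":0,"grip":0},{"dx":0,"dy":0,"dz":0,"spin":0,"grip":0},{"dx":0,"dy":0,"dz":0,"spin":0,"grip":0}]' --squeeze 30

```text
time_s: 14.65
tcp_pos: [0.5098, -0.2973, 0.0662]
eef_rot: [-180.0, -0.0, -54.6]
contact_force: [0.3, 1.3, 2.1]
gripper_width: 0.0158
```

Emit:
servo_tool --targets '[{"dx":0,"dy":0,"dz":0.4,"spin":0,"grip":0},{"dx":0,"dy":0,"dz":1,"spin":0,"grip":0},{"dx":0,"dy":0,"dz":2,"spin":0,"grip":0},{"dx":0,"dy":0,"dz":3.5,"spin":0,"grip":0},{"dx":0,"dy":0,"dz":5,"spin":0,"grip":0},{"dx":0,"dy":0,"dz":7,"spin":0,"grip":0},{"dx":0,"dy":0,"dz":9,"spin":0,"grip":0},{"dx":0,"dy":0,"dz":11,"spin":0,"grip":0},{"dx":0,"dy":0,"dz":11,"spin":0,"grip":0},{"dx":0,"dy":0,"dz":11,"spin":0,"grip":0}]'

```text
time_s: 15.48
tcp_pos: [0.5102, -0.2975, 0.1779]
eef_rot: [-179.9, -0.1, -54.6]
contact_force: [0.0, 0.3, -2.5]
gripper_width: 0.016
```

```bash
python3 - <<'E'
from h import *
import pickle
k=r.get_calibration('wrist');w=r.capture('wrist');cv2.imwrite('pics/w7.png',w)
for i in range(3):
    s=r.get_state();print(s['time_s'],s['tcp_pos'],s['eef_rot'],s['gripper_width'],s['contact_force']);r.capture('top') if i<2 else 0
pickle.dump((k,s),open('w7.pkl','wb'))
cv2.imwrite('pics/w7c.png',cv2.resize(w[100:400,100:500],(800,600)))
E
```

```text
15.5333 [ 0.50945724 -0.29714395  0.1764828 ] [-1.79955154e+02 -1.38156038e-02 -5.46082847e+01] 0.01573181529358463 [-0.40633859 -0.76905433 -2.9684663 ]
15.5833 [ 0.50902836 -0.29701456  0.17560027] [ 1.79986223e+02  5.62859924e-02 -5.46104861e+01] 0.015587219065643983 [-0.30763939  0.06566112 -2.76827678]
15.6333 [ 0.50887215 -0.29702922  0.17518421] [ 1.79951041e+02  8.54502054e-02 -5.46087099e+01] 0.015787333590415283 [-0.00618722 -0.2506424  -2.53892974]
```

View pics/w7c.png

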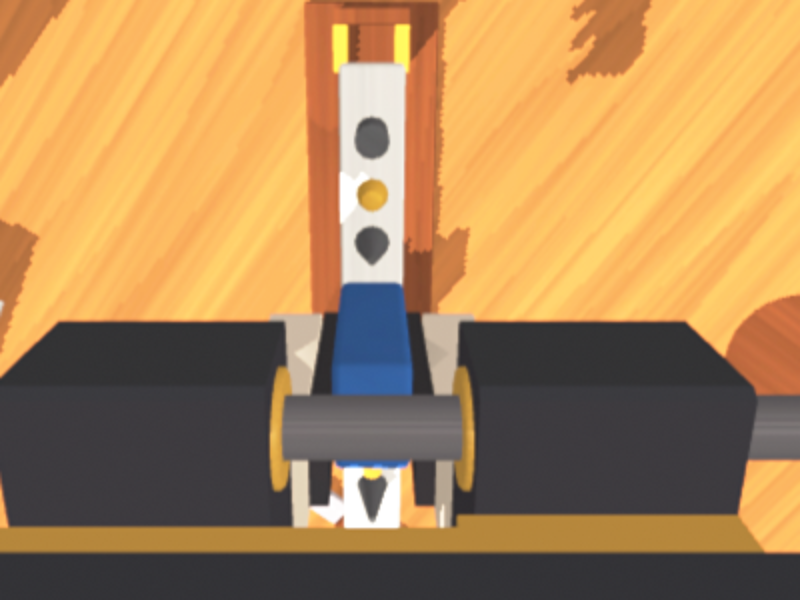

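```bash
python3 - <<'E'
from h import *
import pickle
k,s=pickle.load(open('w7.pkl','rb'));w=cv2.imread('pics/w7.png');T=np.array(k['extrinsics'])
for nm in('w5','w6','w7'):
    kk,ss=pickle.load(open(nm+'.pkl','rb'));tt=np.array([.5102,-.2975,.1776]) if nm=='w7' else np.array(ss['tcp_pos'])
    t=np.radians(ss['eef_rot'][2]);R=np.array([[np.cos(t),np.sin(t)],[np.sin(t),-np.cos(t)]])
    d=np.array(kk['extrinsics'])[:3,3]-tt;print(nm,'cam in tool',R@d[:2]*1000,d[2]*1000)
g=cv2.cvtColor(w,cv2.COLOR_BGR2HSV)
# bar edges per row (low saturation, bright)
for y in(136,145,180,184,218,230,238):
    x=np.where((g[y,262:312,1]<60)&(g[y,262:312,2]>150))[0]+262;print(y,x.min(),x.max())
for c in(283,286,289): print(c,[(y,g[y,c,1],g[y,c,2]) for y in range(127,138)])
E
```

```text
w5 cam in tool [76.77703739  0.64459783] 157.2892625383363
w6 cam in tool [76.47009583  0.51581428] 157.3584960190746
w7 cam in tool [76.15229074  0.71990512] 157.75785083518437
136 270 302
145 270 301
180 270 301
184 270 301
218 271 301
230 271 301
238 271 300
283 [(127, np.uint8(171), np.uint8(191)), (128, np.uint8(171), np.uint8(191)), (129, np.uint8(171), np.uint8(192)), (130, np.uint8(147), np.uint8(192)), (131, np.uint8(72), np.uint8(197)), (132, np.uint8(25), np.uint8(218)), (133, np.uint8(14), np.uint8(233)), (134, np.uint8(14), np.uint8(238)), (135, np.uint8(13), np.uint8(239)), (136, np.uint8(13), np.uint8(239)), (137, np.uint8(13), np.uint8(239))]
286 [(127, np.uint8(169), np.uint8(199)), (128, np.uint8(170), np.uint8(199)), (129, np.uint8(172), np.uint8(199)), (130, np.uint8(148), np.uint8(198)), (131, np.uint8(71), np.uint8(200)), (132, np.uint8(25), np.uint8(218)), (133, np.uint8(15), np.uint8(231)), (134, np.uint8(14), np.uint8(236)), (135, np.uint8(15), np.uint8(238)), (136, np.uint8(14), np.uint8(237)), (137, np.uint8(15), np.uint8(238))]
289 [(127, np.uint8(171), np.uint8(191)), (128, np.uint8(171), np.uint8(191)), (129, np.uint8(172), np.uint8(191)), (130, np.uint8(147), np.uint8(192)), (131, np.uint8(71), np.uint8(197)), (132, np.uint8(24), np.uint8(219)), (133, np.uint8(14), np.uint8(235)), (134, np.uint8(14), np.uint8(240)), (135, np.uint8(14), np.uint8(241)), (136, np.uint8(14), np.uint8(241)), (137, np.uint8(14), np.uint8(241))]
```

```bash
python3 - <<'E'
from h import *
import pickle
k5,s5=pickle.load(open('w5.pkl','rb'));t=np.radians(s5['eef_rot'][2]);R=np.array([[np.cos(t),np.sin(t)],[np.sin(t),-np.cos(t)]])
tcp=np.array(s5['tcp_pos'])
def tool(q,dz): return np.round((onz('wrist',q,tcp[2]+dz,k5)[:,:2]-tcp[:2])@R.T*1000,2).tolist()
print('in hand bar end, mid',tool([[286,130.7],[285.5,238],[270,136],[302,136]],-.0142))
print('holes',np.mean(tool([[283.5,55.5],[283.5,73.5],[283.5,90.5],[284,142.5],[284,158],[284,173]],.055-tcp[2]),0),tool([[283.5,55.5],[284,173]],.055-tcp[2]))
E
```

```text
in hand bar end, mid [[67.19, 0.77], [13.47, 0.55], [64.75, -6.79], [64.75, 8.33]]
holes [70.445      -1.08833333] [[119.86, -1.25], [21.21, -0.92]]
```

Emit:
servo_tool --targets '[{"dx":0.8,"dy":1.5,"dz":0.5,"spin":-0.03,"grip":0},{"dx":2.5,"dy":4.5,"dz":1,"spin":-0.08,"grip":0},{"dx":4.3,"dy":7.8,"dz":1,"spin":-0.13,"grip":0},{"dx":6.1,"dy":11.2,"dz":1,"spin":-0.18,"grip":0},{"dx":7.9,"dy":14.5,"dz":1,"spin":-0.23,"grip":0},{"dx":9.7,"dy":17.8,"dz":1,"spin":-0.28,"grip":0},{"dx":11.3,"dy":20.7,"dz":1,"spin":-0.33,"grip":0},{"dx":12.6,"dy":23,"dz":0.5,"spin":-0.38,"grip":0},{"dx":13.3,"dy":24.4,"dz":0,"spin":-0.412,"grip":0},{"dx":13.6,"dy":24.9,"dz":0,"spin":-0.412,"grip":0}]'

```text
time_s: 16.47
tcp_pos: [0.6455, -0.0459, 0.1732]
eef_rot: [179.8, 0.0, -78.2]
contact_force: [-0.4, -0.0, -2.7]
gripper_width: 0.0158
```

Emit:
servo_tool --targets '[{"dx":0,"dy":0,"dz":-1,"spin":0,"grip":0},{"dx":0,"dy":0,"dz":-2,"spin":0,"grip":0},{"dx":0,"dy":0,"dz":-3,"spin":0,"grip":0},{"dx":0,"dy":0,"dz":-4,"spin":0,"grip":0},{"dx":0,"dy":0,"dz":-5,"spin":0,"grip":0},{"dx":0,"dy":0,"dz":-5.5,"spin":0,"grip":0},{"dx":0,"dy":0,"dz":-5.7,"spin":0,"grip":0},{"dx":0,"dy":0,"dz":-5.7,"spin":0,"grip":0},{"dx":0,"dy":0,"dz":-5.7,"spin":0,"grip":0},{"dx":0,"dy":0,"dz":-5.7,"spin":0,"grip":0}]'

```text
time_s: 17.3
tcp_pos: [0.6461, -0.0483, 0.1198]
eef_rot: [-179.9, -0.0, -78.2]
contact_force: [-0.1, 0.1, -1.1]
gripper_width: 0.0159
```

```bash
python3 - <<'E'
from h import *
import pickle
r.capture('top');r.capture('top')
k=r.get_calibration('wrist');s=r.get_state();w=r.capture('wrist');cv2.imwrite('pics/w8.png',w);pickle.dump((k,s),open('w8.pkl','wb'))
for i in range(2): print(s['time_s'],s['tcp_pos'],s['eef_rot'],s['gripper_width'],s['contact_force']);s=r.get_state()
cv2.imwrite('pics/w8c.png',cv2.resize(w[60:260,160:410],(750,600)))
E
```

```text
17.4 [ 0.64605039 -0.0482529   0.11972599] [-1.79935816e+02 -4.40861849e-03 -7.81914492e+01] 0.015773118045850777 [ 0.25503159 -0.09506744 -1.96686903]
17.45 [ 0.64596161 -0.04822374  0.11963788] [-1.79944209e+02 -1.95221966e-03 -7.81910061e+01] 0.015306485119703894 [-0.45659507  0.50356064 -1.22892549]
```

View pics/w8c.png

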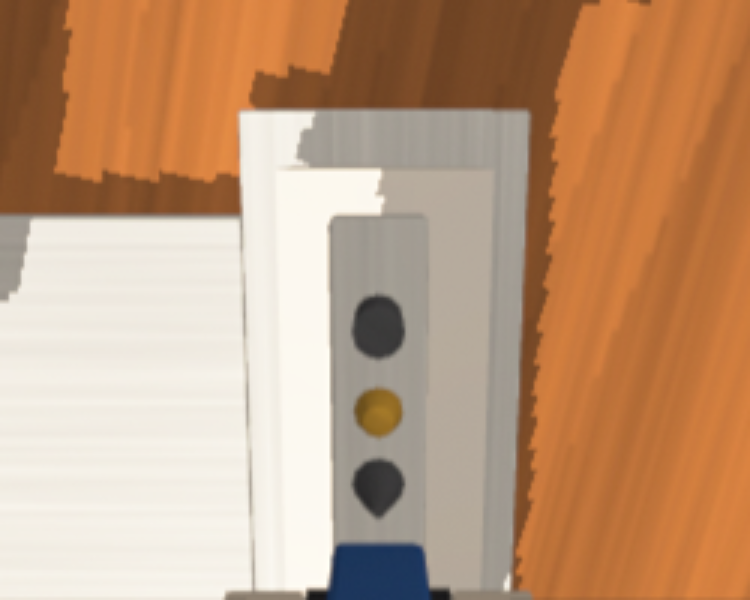

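```bash
python3 - <<'E'
from h import *
import pickle
k,s=pickle.load(open('w8.pkl','rb'));w=cv2.imread('pics/w8.png');g=cv2.GaussianBlur(cv2.cvtColor(w,cv2.COLOR_BGR2GRAY),(1,5),0).astype(float)
tcp=np.array(s['tcp_pos']);t=np.radians(s['eef_rot'][2]);R=np.array([[np.cos(t),np.sin(t)],[np.sin(t),-np.cos(t)]])
tool=lambda q,dz:(onz('wrist',q,tcp[2]+dz,k)[:,:2]-tcp[:2])@R.T*1000
def edge(v,a,b):
    d=np.abs(np.diff(v[a:b+1]));i=d.argmax();lo,hi=max(i-2,0),i+3;return a+.5+(np.arange(lo,min(hi,len(d)))*d[lo:hi]).sum()/d[lo:hi].sum()
for y in(120,127,135,160,180,200,220):
    L,Rr=edge(g[y],247,258),edge(g[y],318,329)
    o=[y,round(L,2),round(Rr,2),'block',np.round(tool([[L,y],[Rr,y]],.055-tcp[2])[:,1],2)]
    if y>133:
        l,q=edge(g[y],266,274),edge(g[y],298,306);o+=[l,q,'bar',np.round(tool([[l,y],[q,y]],-.0142)[:,1],2)]
    print(*o)
for c in(274,280,290,298):
    a,b=edge(g[:,c],110,121),edge(g[:,c],126,137);print(c,a,b,tool([[c,a]],.055-tcp[2])[0,0],tool([[c,b]],-.0142)[0,0])
E
```

```text
120 251.19 324.86 block [-20.32  24.2 ]
127 251.35 324.0 block [-20.34  23.81]
135 251.58 323.98 block [-20.32  23.94] 269.19166666666666 302.38235294117646 bar [-7.2   8.48]
160 252.43 322.98 block [-20.2  23.8] 269.50925925925924 302.5 bar [-7.19  8.7 ]
180 252.75 322.79 block [-20.33  24.06] 269.83870967741933 302.125 bar [-7.15  8.65]
200 253.41 321.87 block [-20.24  23.86] 270.008064516129 301.44117647058823 bar [-7.19  8.45]
220 253.42 320.96 block [-20.58  23.67] 270.29661016949154 301.5 bar [-7.17  8.62]
274 115.77777777777777 131.08426966292134 73.07473605786038 66.9610365873114
280 115.80232558139535 131.09782608695653 73.06216033618946 66.95628942973393
290 116.22222222222223 130.35 72.82125460881628 67.30174244018568
298 116.44117647058823 130.32608695652175 72.6963586609346 67.31465669692594
```

Emit:
servo_tool --targets '[{"dx":-0.1,"dy":0,"dz":0,"spin":0,"grip":0},{"dx":-0.1,"dy":0,"dz":-0.4,"spin":0,"grip":0},{"dx":-0.1,"dy":0,"dz":-0.8,"spin":0,"grip":0},{"dx":-0.1,"dy":0,"dz":-1.2,"spin":0,"grip":0},{"dx":-0.1,"dy":0,"dz":-1.4,"spin":0,"grip":0},{"dx":-0.1,"dy":0,"dz":-1.6,"spin":0,"grip":0},{"dx":-0.1,"dy":0,"dz":-1.8,"spin":0,"grip":0},{"dx":-0.1,"dy":0,"dz":-2.0,"spin":0,"grip":0},{"dx":-0.1,"dy":0,"dz":-2.1,"spin":0,"grip":0},{"dx":-0.1,"dy":0,"dz":-2.1,"spin":0,"grip":0}]'

```text
time_s: 18.28
tcp_pos: [0.6446, -0.0483, 0.0978]
eef_rot: [180.0, 0.0, -78.2]
contact_force: [-0.1, 0.4, -2.1]
gripper_width: 0.0158
```

Emit:
servo_tool --targets '[{"dx":0,"dy":0,"dz":-0.3,"spin":0,"grip":0},{"dx":0,"dy":0,"dz":-0.6,"spin":0,"grip":0},{"dx":0,"dy":0,"dz":-0.9,"spin":0,"grip":0},{"dx":0,"dy":0,"dz":-1.2,"spin":0,"grip":0},{"dx":0,"dy":0,"dz":-1.4,"spin":0,"grip":0},{"dx":0,"dy":0,"dz":-1.5,"spin":0,"grip":0},{"dx":0,"dy":0,"dz":-1.6,"spin":0,"grip":0},{"dx":0,"dy":0,"dz":-1.65,"spin":0,"grip":0},{"dx":0,"dy":0,"dz":-1.65,"spin":0,"grip":0},{"dx":0,"dy":0,"dz":-1.65,"spin":0,"grip":0}]'

```text
time_s: 19.12
tcp_pos: [0.6448, -0.0483, 0.0817]
eef_rot: [-180.0, -0.0, -78.2]
contact_force: [-0.7, -0.6, -2.0]
gripper_width: 0.0156
```

Emit:
servo_tool --targets '[{"dx":0,"dy":0,"dz":-0.05,"spin":0,"grip":0},{"dx":0,"dy":0,"dz":-0.1,"spin":0,"grip":0},{"dx":0,"dy":0,"dz":-0.15,"spin":0,"grip":0},{"dx":0,"dy":0,"dz":-0.2,"spin":0,"grip":0},{"dx":0,"dy":0,"dz":-0.2,"spin":0,"grip":0},{"dx":0,"dy":0,"dz":-0.2,"spin":0,"grip":0},{"dx":0,"dy":0,"dz":-0.2,"spin":0,"grip":0},{"dx":0,"dy":0,"dz":-0.2,"spin":0,"grip":0},{"dx":0,"dy":0,"dz":-0.2,"spin":0,"grip":0},{"dx":0,"dy":0,"dz":-0.2,"spin":0,"grip":0}]'

```text
time_s: 19.95
tcp_pos: [0.6449, -0.0483, 0.0812]
eef_rot: [-179.9, -0.0, -78.2]
contact_force: [-3.7, 1.6, 9.7]
gripper_width: 0.0159
```

Emit:
servo_tool --targets '[{"dx":0,"dy":0,"dz":0.1,"spin":0,"grip":0},{"dx":0,"dy":0,"dz":0.1,"spin":0,"grip":35},{"dx":0,"dy":0,"dz":0.1,"spin":0,"grip":35},{"dx":0,"dy":0,"dz":0.1,"spin":0,"grip":50},{"dx":0,"dy":0,"dz":0.1,"spin":0,"grip":50},{"dx":0,"dy":0,"dz":0.1,"spin":0,"grip":50},{"dx":0,"dy":0,"dz":2,"spin":0,"grip":50},{"dx":0,"dy":0,"dz":5,"spin":0,"grip":50},{"dx":0,"dy":0,"dz":9,"spin":0,"grip":50},{"dx":0,"dy":0,"dz":12,"spin":0,"grip":50}]'

```text
time_s: 20.78
tcp_pos: [0.645, -0.0485, 0.2021]
eef_rot: [-180.0, -0.0, -78.2]
contact_force: [2.8, 0.6, 0.5]
gripper_width: 0.044
```

Emit:
servo_tool --targets '[{"dx":-0.7,"dy":3.4,"dz":0.8,"spin":0,"grip":20},{"dx":-1.4,"dy":6.9,"dz":1.7,"spin":0,"grip":0},{"dx":-1.4,"dy":6.9,"dz":1.7,"spin":0,"grip":0},{"dx":-1.4,"dy":6.9,"dz":1.7,"spin":0,"grip":0},{"dx":-1.4,"dy":6.9,"dz":1.7,"spin":0,"grip":0},{"dx":-1.4,"dy":6.9,"dz":1.7,"spin":0,"grip":0},{"dx":-1.4,"dy":6.9,"dz":1.7,"spin":0,"grip":0},{"dx":-1.4,"dy":6.9,"dz":1.7,"spin":0,"grip":0},{"dx":-1.4,"dy":6.9,"dz":1.7,"spin":0,"grip":0},{"dx":-1.4,"dy":6.9,"dz":1.7,"spin":0,"grip":0}]'

```text
time_s: 21.62
tcp_pos: [0.6307, 0.0202, 0.2163]
eef_rot: [180.0, -0.0, -78.2]
contact_force: [0.3, 0.6, -0.5]
gripper_width: 0.0005
```

```bash
python3 - <<'E'
from h import *
import pickle
k=r.get_calibration('wrist');s=r.get_state();w=r.capture('wrist');cv2.imwrite('pics/w9.png',w);pickle.dump((k,s),open('w9.pkl','wb'))
print(s['time_s'],s['tcp_pos'],s['eef_rot'],s['gripper_width'])
a=r.capture('scene');b=r.capture('top');cv2.imwrite('pics/s9.png',a);cv2.imwrite('pics/t9.png',b)
BLU=((105,120,40),(125,255,255))
cw=cont(hsv(w,*BLU,(240,60,330,170)));print(cv2.boundingRect(cw),cv2.minAreaRect(cw))
print('grip top at .115:',*rect(onz('wrist',cw,.115,k)))
cv2.imwrite('pics/w9c.png',np.hstack([cv2.resize(w[0:250,160:400],(480,500)),cv2.resize(a[220:345,220:300],(320,500))]))
E
```

```text
21.6167 [0.6306844  0.02017673 0.21627297] [ 1.79972367e+02 -5.71750809e-03 -7.82373732e+01] 0.000515705088787288
(276, 102, 21, 34) ((286.0, 118.5), (33.0, 20.0), 90.0)
grip top at .115: [644.2 -49. ] [22.4 14.2] -78.2
```

View pics/w9c.png

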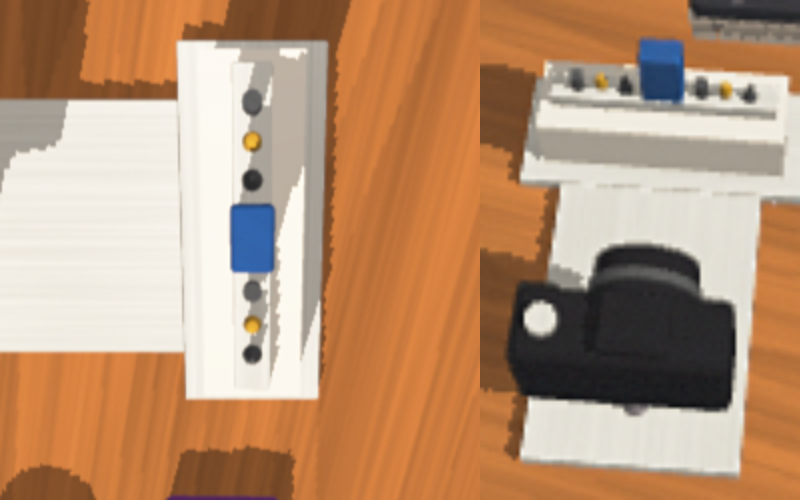

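The comb is seated, with its bar flat on the block. Next is the key on the grey box; the purple one is the look-alike.

Emit:
servo_tool --targets '[{"dx":-3.5,"dy":1.5,"dz":0,"spin":0,"grip":0},{"dx":-7,"dy":3,"dz":0,"spin":0,"grip":0},{"dx":-10.5,"dy":4.5,"dz":0,"spin":0,"grip":0},{"dx":-14,"dy":6,"dz":0,"spin":0,"grip":0},{"dx":-17.5,"dy":7.5,"dz":0,"spin":0,"grip":0},{"dx":-19.5,"dy":8.2,"dz":0,"spin":0,"grip":0},{"dx":-20.2,"dy":8.5,"dz":0,"spin":0,"grip":0},{"dx":-20.2,"dy":8.5,"dz":0,"spin":0,"grip":0},{"dx":-20.2,"dy":8.5,"dz":0,"spin":0,"grip":0},{"dx":-20.2,"dy":8.5,"dz":0,"spin":0,"grip":0}]'

```text
time_s: 22.6
tcp_pos: [0.4295, 0.1058, 0.2167]
eef_rot: [-180.0, -0.0, -78.2]
contact_force: [0.6, -0.3, -0.4]
gripper_width: 0.0009
```

```bash
python3 - <<'E'
from h import *
import pickle
k=r.get_calibration('wrist');s=r.get_state();w=r.capture('wrist');cv2.imwrite('pics/w10.png',w);pickle.dump((k,s),open('w10.pkl','wb'))
print(s['time_s'],s['tcp_pos'],s['eef_rot'])
m=hsv(w,(0,180,90),(6,255,255),(200,40,380,240))|hsv(w,(174,180,90),(179,255,255),(200,40,380,240))
c=cont(m);e=cv2.fitEllipse(c);print(e)
for z in(.046,.040): print('key',*rect(onz('wrist',c,z,k)))
k3=pickle.load(open('w3.pkl','rb'));w3=cv2.imread('pics/w3.png');c3=cv2.fitEllipse(cont(hsv(w3,(0,180,90),(6,255,255),(400,200,500,258))))[0]
print('tri',tri(ray('wrist',e[0],k),ray('wrist',c3,k3)))
cv2.imwrite('pics/w10c.png',cv2.resize(w[40:240,185:385],(600,600)))
E
```

```text
22.6 [0.4295184  0.10576809 0.21668667] [-1.79978644e+02 -4.85368461e-03 -7.81994910e+01]
((287.2928466796875, 116.3117904663086), (32.08208084106445, 33.9484977722168), 4.254453659057617)
key [442.4  35.9] [29.2 28.6] -78.2
key [442.3  36. ] [29.7 29.1] -78.2
tri (array([0.44203378, 0.03606163, 0.03697754]), np.float64(4.598659803927279e-05))
```

View pics/w10c.png

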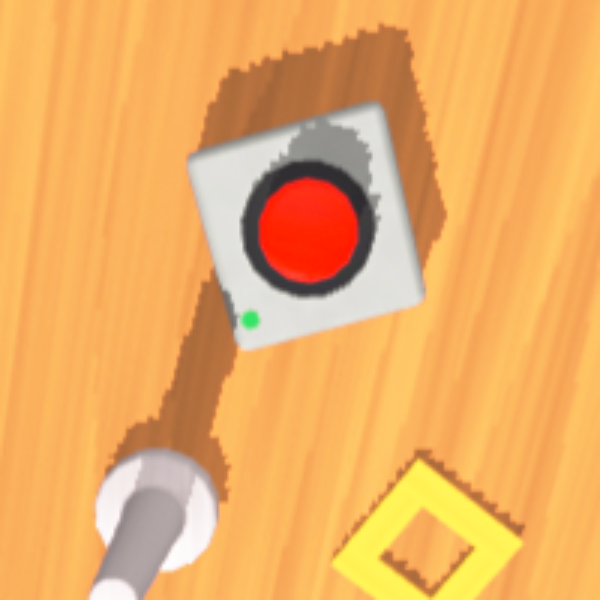

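Emit:
servo_tool --targets '[{"dx":0.6,"dy":-3.5,"dz":0,"spin":0,"grip":0},{"dx":1.25,"dy":-7,"dz":0,"spin":0,"grip":0},{"dx":1.25,"dy":-7,"dz":-3,"spin":0,"grip":0},{"dx":1.25,"dy":-7,"dz":-6.5,"spin":0,"grip":0},{"dx":1.25,"dy":-7,"dz":-10,"spin":0,"grip":0},{"dx":1.25,"dy":-7,"dz":-13,"spin":0,"grip":0},{"dx":1.25,"dy":-7,"dz":-15,"spin":0,"grip":0},{"dx":1.25,"dy":-7,"dz":-15.5,"spin":0,"grip":0},{"dx":1.25,"dy":-7,"dz":-15.5,"spin":0,"grip":0},{"dx":1.25,"dy":-7,"dz":-15.5,"spin":0,"grip":0}]'

```text
time_s: 23.48
tcp_pos: [0.442, 0.0356, 0.062]
eef_rot: [180.0, -0.0, -78.2]
contact_force: [0.1, -0.7, 1.5]
gripper_width: 0.0003
```

```bash
python3 - <<'E'
from h import *
for i in range(3):
    s=r.get_state();print(s['time_s'],s['tcp_pos'],s['contact_force'],s['moment']);r.capture('top') if i<2 else 0
E
```

```text
23.4833 [0.44203362 0.03558915 0.06195708] [ 0.10172031 -0.70454983  1.51670643] [0.05138129 0.06393746 0.05487083]
23.5333 [0.44236681 0.03591836 0.06255148] [ 0.89208755  0.95851152 -0.31084061] [0.04682753 0.11398245 0.01699198]
23.5833 [0.44241934 0.03608792 0.06282173] [-0.39048799  0.75283135  0.72037007] [0.01315526 0.10295649 0.00779477]
```

Emit:
servo_tool --targets '[{"dx":0,"dy":0,"dz":-1,"spin":0,"grip":0},{"dx":0,"dy":0,"dz":-1.5,"spin":0,"grip":0},{"dx":0,"dy":0,"dz":-1.6,"spin":0,"grip":0},{"dx":0,"dy":0,"dz":-1.7,"spin":0,"grip":0},{"dx":0,"dy":0,"dz":-1.8,"spin":0,"grip":0},{"dx":0,"dy":0,"dz":-1.9,"spin":0,"grip":0},{"dx":0,"dy":0,"dz":-2.0,"spin":0,"grip":0},{"dx":0,"dy":0,"dz":-2.1,"spin":0,"grip":0},{"dx":0,"dy":0,"dz":-2.1,"spin":0,"grip":0},{"dx":0,"dy":0,"dz":-2.1,"spin":0,"grip":0}]'

```text
time_s: 24.42
tcp_pos: [0.4414, 0.0358, 0.0407]
eef_rot: [-180.0, 0.0, -78.2]
contact_force: [-0.6, 0.8, 1.7]
gripper_width: 0.0007
```

```bash
python3 - <<'E'
from h import *
for i in range(4):
    s=r.get_state();print(s['time_s'],s['tcp_pos'],s['contact_force'],s['moment']);r.capture('top') if i<3 else 0
E
```

```text
24.4167 [0.44142854 0.03583626 0.04068626] [-0.5940252   0.79855003  1.72858232] [0.25296177 0.25601293 0.01144873]
24.4667 [0.4414471  0.03583082 0.04071001] [-0.06962636 -0.19990465  2.53105435] [0.27187803 0.23654688 0.0346424 ]
24.5167 [0.44139923 0.03584154 0.04068853] [0.21498419 0.71609072 2.31453511] [ 0.2757193   0.15759419 -0.00216997]
24.5667 [0.44142221 0.03583102 0.04070296] [0.30211207 0.33978534 1.81633315] [ 0.28206461  0.08318779 -0.02582887]
```

Emit:
servo_tool --targets '[{"dx":0,"dy":0,"dz":-0.05,"spin":0,"grip":0},{"dx":0,"dy":0,"dz":-0.1,"spin":0,"grip":0},{"dx":0,"dy":0,"dz":-0.12,"spin":0,"grip":0},{"dx":0,"dy":0,"dz":-0.12,"spin":0,"grip":0},{"dx":0,"dy":0,"dz":-0.12,"spin":0,"grip":0},{"dx":0,"dy":0,"dz":-0.12,"spin":0,"grip":0},{"dx":0,"dy":0,"dz":-0.12,"spin":0,"grip":0},{"dx":0,"dy":0,"dz":-0.12,"spin":0,"grip":0},{"dx":0,"dy":0,"dz":-0.12,"spin":0,"grip":0},{"dx":0,"dy":0,"dz":-0.12,"spin":0,"grip":0}]'

```text
time_s: 25.4
tcp_pos: [0.4415, 0.0358, 0.0397]
eef_rot: [-180.0, 0.0, -78.2]
contact_force: [-1.1, 1.3, 7.4]
gripper_width: 0.0009
```

```bash
python3 - <<'E'
from h import *
for i in range(5):
    s=r.get_state();print(s['time_s'],s['tcp_pos'],s['contact_force'],s['moment']);r.capture('top') if i<4 else 0
E
```

```text
25.4 [0.4414695  0.03584624 0.03974623] [-1.12845653  1.3263402   7.44118544] [0.39209344 0.70905264 0.04511372]
25.45 [0.44148305 0.03586087 0.03975749] [-1.07220934  0.43115024  7.31943434] [ 0.38696381  0.74485427 -0.00411095]
25.5 [0.44144578 0.03582556 0.03973379] [-2.08668537  0.91076044  7.78230601] [0.39975925 0.74810492 0.02773082]
25.55 [0.44145958 0.0358076  0.03975306] [-1.13151552  0.78173948  7.12912566] [0.4087118  0.68714787 0.04230932]
25.6 [0.44144818 0.03584105 0.03973555] [-1.69969975  0.46658353  8.03455745] [ 0.45212151  0.77008656 -0.01265619]
```

Emit:
servo_tool --targets '[{"dx":0,"dy":0,"dz":0,"spin":0,"grip":0},{"dx":0,"dy":0,"dz":0,"spin":0,"grip":0},{"dx":0,"dy":0,"dz":0,"spin":0,"grip":0},{"dx":0,"dy":0,"dz":0,"spin":0,"grip":0},{"dx":0,"dy":0,"dz":0,"spin":0,"grip":0},{"dx":0,"dy":0,"dz":0,"spin":0,"grip":0},{"dx":0,"dy":0,"dz":0,"spin":0,"grip":0},{"dx":0,"dy":0,"dz":0,"spin":0,"grip":0},{"dx":0,"dy":0,"dz":0,"spin":0,"grip":0},{"dx":0,"dy":0,"dz":0,"spin":0,"grip":0}]'

```text
time_s: 26.43
tcp_pos: [0.4414, 0.0358, 0.0397]
eef_rot: [-180.0, 0.0, -78.2]
contact_force: [-1.3, 0.8, 7.8]
gripper_width: 0.0005
```

Emit:
servo_tool --targets '[{"dx":0,"dy":0,"dz":-0.1,"spin":0,"grip":0},{"dx":0,"dy":0,"dz":-0.2,"spin":0,"grip":0},{"dx":0,"dy":0,"dz":-0.3,"spin":0,"grip":0},{"dx":0,"dy":0,"dz":-0.4,"spin":0,"grip":0},{"dx":0,"dy":0,"dz":-0.5,"spin":0,"grip":0},{"dx":0,"dy":0,"dz":-0.55,"spin":0,"grip":0},{"dx":0,"dy":0,"dz":-0.55,"spin":0,"grip":0},{"dx":0,"dy":0,"dz":-0.55,"spin":0,"grip":0},{"dx":0,"dy":0,"dz":-0.55,"spin":0,"grip":0},{"dx":0,"dy":0,"dz":-0.55,"spin":0,"grip":0}]'

```text
time_s: 27.27
tcp_pos: [0.4415, 0.0358, 0.0348]
eef_rot: [-180.0, -0.0, -78.2]
contact_force: [-4.9, 1.4, 15.9]
gripper_width: 0.0004
```

Emit:
servo_tool --targets '[{"dx":0,"dy":0,"dz":0.5,"spin":0,"grip":0},{"dx":0,"dy":0,"dz":1.2,"spin":0,"grip":0},{"dx":0,"dy":0,"dz":2.5,"spin":0,"grip":0},{"dx":0,"dy":0,"dz":5,"spin":0,"grip":0},{"dx":0,"dy":0,"dz":8,"spin":0,"grip":0},{"dx":0,"dy":0,"dz":11,"spin":0,"grip":0},{"dx":0,"dy":0,"dz":14,"spin":0,"grip":0},{"dx":0,"dy":0,"dz":16,"spin":0,"grip":0},{"dx":0,"dy":0,"dz":16,"spin":0,"grip":0},{"dx":0,"dy":0,"dz":16,"spin":0,"grip":0}]'

```text
time_s: 28.1
tcp_pos: [0.4413, 0.0359, 0.1947]
eef_rot: [-179.9, 0.1, -78.2]
contact_force: [-0.3, 0.4, -0.6]
gripper_width: 0.0004
```

```bash
python3 - <<'E'
from h import *
s=r.get_state();print(s['time_s'],s['tcp_pos'],s['contact_force'])
a=r.capture('scene');b=r.capture('top')
RED=((0,180,90),(6,255,255));f=lambda m:np.argwhere(m)[:,::-1].mean(0)
print('key z',f(hsv(a,*RED,(310,180,332,200))))
print('cover',*rect(onz('top',cont(hsv(b,(5,200,90),(16,255,255),(90,195,170,305))),.028)))
A=cv2.resize(a[130:370,150:470],(600,450));cv2.imwrite('pics/end.png',A)
E
```

```text
28.1 [0.44133886 0.03586802 0.19469909] [-0.33583901  0.43366822 -0.55643093]
key z [321.10280374 189.6635514 ]
cover [485.2 325.6] [154.2  61.8] -3.8
```

View pics/end.png

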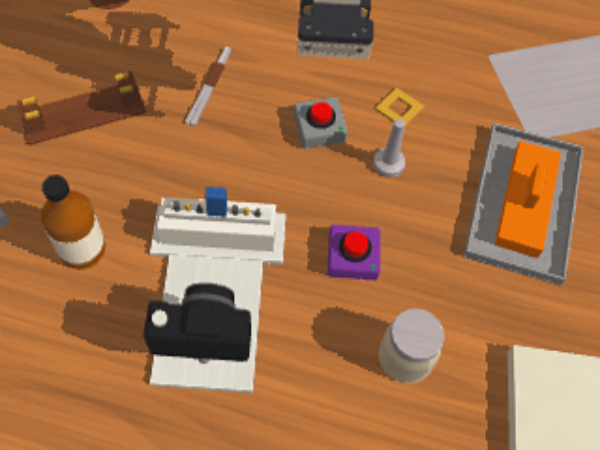

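The cover lies flat in the tray, the comb is seated, and the key has sprung back to the same pixel as before. The bystanders stand where they were.

```bash
python3 -c "
from plant import r
print(r.close_job())"
```

```text
the job is handed in; nothing more can be done
None
```

The job is done and handed in at about 28 s of the 72 s allowed; the hand-in reports no verdict.

- **Cover:** I lifted it off the block and set it in the tray. The last view shows it flat and handle up, about 4 mm from the tray's centre.
- **Comb:** I lowered it into the six holes. It went in with no force beyond its own weight and touched down at the expected height with about 10 N. The wrist and scene views show the bar down on the block, and the grip within about 1 mm of the measured centre of the holes.
- **Key:** I used the grey release and left the purple one alone.
  - I held the key at its first click for over a second at 7–8 N. That is just under the 8 N where the second stage starts.
  - I then pressed it home at 16 N, 11 mm down, and let it go. In the last picture its key is back where it started.
- **Bystanders:** all stand as before by eye; I did not measure them again.

Two readings disagreed:
- **Along the bar:** two estimates of the comb's position in the fingers differed by about 1.2 mm. I settled this by comparing bar and block directly from just above the block, and moved 1 mm sideways before lowering.
- **Key force:** at the first stop the force of about 2 N suggested a shallower press than the height did, so I pressed about 1 mm further before holding.

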